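Shake the last specimen disc out of its keeper box

TASK

The last steel specimen disc is still inside the slotted keeper box. Pick the box up by the rib on its lid, hold it over the white tray with the slotted end tipped some 40 degrees down and shake it until the disc lines up with the slot and drops into the tray, then put the box back on its rubber mat, flat and the right way up, and let go. Leave the disc lying in the tray, and do not shift the timer, the petri dish or the marker pen.

Things in the scene. Friction and masses are not known exactly. Their poses are not given: they have to be found in the camera images.
- keeper_grip (a point): Middle of the upright grip rib on the lid of the loose keeper box (grey, clear lid, 90 mm in x, 74 in y, 46 high, walls 4, 0.26 kg): 26 mm above the lid, 72 above the underside. The rib is 16 mm thick in x, 56 long in y, 40 high. Axes: the box's own, z up, -x to the slotted end, which faces roughly the robot; pinch the rib along x. The box stands on the mat, lid up.
- keeper_slot (a point): Middle of the slot on the outer face of the box's -x end wall, 45 mm from the rib's middle along -x and 62.5 mm below it (box axes). The slot is 30 mm wide (y) and 11 mm high; its lower edge is level with the box's inner floor.
- disc_center (a point): Centre of the loose steel disc, 24 mm diameter, 6 mm thick, 21 g, z along its axis. At first it lies flat in the box (inside 82 x 66 mm), 13 to 20 mm to the +y side of the slot's middle. With the slotted end some 40 degrees down it slides to that end wall and stops beside the slot; shaking the box sideways, leaned 20 degrees to the slot's side, brings it into line and it drops out.
- tray_in (a point): Centre of the inner floor (6 mm above the worktop) of the open white tray with dark rubber lining, 130 mm (x) by 170 mm (y) outside, 30 mm high, walls 4 mm, 0.5 kg, loose on the worktop. Axes along its sides, z up.
- mat: Black rubber mat fixed to the worktop, 130 mm (x) by 140 mm (y), 4 mm thick; origin at the centre of its underside. Mat and tray may change sides. Behind the left one of the two stands a bin, 150 mm high, its front 115 mm or more beyond that one's centre: keep box and gripper clear of it.
- timer: White digital timer with three keys, 60 x 64 x 20 mm, loose bystander; origin at the centre of its underside.
- petri: Petri dish with lid, 59 mm diameter, 15 mm high, loose bystander; origin at the centre of its underside.
- marker: Black and white marker pen, 134 mm long (y), 13 mm thick, loose bystander lying on the worktop; origin at the centre of its underside.
Things that resemble listed ones, but are neither listed nor needed, are in the scene too. Leave any red look-alike of the part that bears keeper_grip alone.

How it is judged:
By the outcome, as a careful person would: the job done as asked, in the order asked, and still so for the second after the job is handed in, with the robot touching nothing.
It also fails if it takes over 56 s, if anything falls off the work surface, if the arm or the gripper's body presses on something with over 40 N, if the wrist force passes 120 N, or if a joint passes its speed limit or range.

ROBOT

A 7-joint arm with a two-finger parallel gripper is mounted at the origin on a cart in front of the work surface, level with it; the furniture and walls round the work are solid. World frame = base frame: x ahead of the robot, y to its left, z up, the work surface at z = 0. Lengths are in m, angles in rad, forces in N, time in s.
With the tool pointing down it reaches from about 0.4 to 0.925 m from the base axis. Payload 4.1 kg.
Tool frame: the origin (TCP) lies on the centre line of the jaws, within the pads' length; the fingertips stand 11 mm ahead of it and the grasp point (between the pads) lies 8 mm behind it; z points along the fingers, y is the line along which they close (so a half turn about z gives the same grasp; the last joint's range is limited). The gripper opens to 85 mm and grips with 20 to 120 N. Pads are 22 mm wide; open, the fingers measure 114 mm over their backs; the gripper's body (76 mm by 85 mm) begins 54 mm behind the grasp point. The pads swing forward as they close: fully open they stand 13 mm farther back than shut.
Start: joints at [1.081, 0.398, 0.045, 1.537, -0.019, 1.207, -0.051], TCP at [0.248, -0.601, 0.242] pointing down, gripper open.
Joint ranges: [-2.82, 2.82], [-0.49, 2.23], [-1.37, 1.46], [0, 2.46], [-1.36, 4.5], [0.23, 2], [-2.94, 2.94]. Speed limits (rad/s): [2.57, 2.57, 3.14, 3.14, 3.14, 3.14, 3.14].

INTERFACE

Orientations are given as a 3x3 rotation matrix whose columns are the frame's x, y, z axes.
In Python, from workcell import r gives the robot as it stands.
- The arm moves only by the shell command python3 -m crank 'ROWS'. ROWS is JSON, a list of rows, each a list of 7 numbers: the opening, from -1 (shut) to 1 (fully open), then the shift along the tool's x, y, z in mm, then the turn, a rotation vector about the tool's x, y, z in rad. A call has 1 to 10 rows; each row is the pose to reach, as a shift and turn from the pose commanded when the call began, along the tool's axes at that moment; what a row does not reach only later rows make up. A row lasts 1/10 s, in which the tool goes at most 50 mm and 8.59 degrees, less where a joint would pass 70% of its speed; a pose out of reach is approached as far as the arm can. A call with a gripper value outside its range is refused whole. The fingers move at their own pace and stop on an object; the grip force is fixed at half the most. Time passes only in rows, so rows that repeat a pose let the fingers close. It gives the time, the measured TCP pose, the force, the opening and the grip force at its end, in the units of the state.
- r.get_obs(): the state, without advancing time (a new reading comes with each control period).
- r.grab_frame(name): name is "scene" or "top"; returns (picture, depth): 420x560x3 uint8, red, green, blue; 420x560 float32, m along the optical axis (not along the pixel's ray), 0 where there is no reading.
- r.camera_model(name): a dict with "vfov" (degrees; the focal length in pixels is half the picture's height over the tangent of half this angle, whatever the lens; pixels are square), "cx", "cy" (the principal point, pixels), "rvec" (rotation vector, rad) and "tvec" (3), from world to camera coordinates, as OpenCV has them. Camera axes: x right, y down, z forward; pixel columns grow to the right and rows downward; lengths in m; the calibration is good to about 2 mm. A picture is of the moment at which its call begins. camera_model takes no time and is no camera call.
- r.close_job(): hands the job in; it is judged then, once.
The state is a dict: "time_s": time; "joint_positions": joint angles; "joint_vel": joint speeds; "tau": joint torques, N m; "ee_pos": TCP position; "tool_rot": TCP orientation; "force": force on the tool from outside, world axes, zero at the start; "ft_torque": the same for the moment, N m; "gripper_width": finger opening in m; "finger_force": force on a finger pad.
Only numpy, scipy, OpenCV 4.12 (cv2) and the standard library are available. Lean on these libraries where they do the work, as an engineer would, in place of code of your own. Each camera call takes 0.05 s, during which the arm holds its last target. There are 200 camera calls.

## Working session

There is one attempt and no reset: what is moved stays moved. The work goes in short steps, Python scripts to look and compute and a shell command to move; the robot and the scene stay as the last step left them, time stands still between calls to the robot, and variables do not carry over. Pictures are saved under pics/ and viewed, at most 10 in all, crops included, and the job is handed in when it is done.

```bash
mkdir -p pics; ls; cat > h.py <<'E'
import numpy as np, cv2
from workcell import r
def cam(n):
    m=r.camera_model(n); R=cv2.Rodrigues(np.array(m["rvec"],float))[0]; t=np.array(m["tvec"],float).ravel()
    f=210/np.tan(np.radians(m["vfov"])/2); return m,R,t,f
def ray(n,u,v,z):
    m,R,t,f=cam(n); d=R.T@np.array([(u-m["cx"])/f,(v-m["cy"])/f,1]); o=-R.T@t
    return o+d*(z-o[2])/d[2]
def cloud(n,dep):
    m,R,t,f=cam(n); v,u=np.mgrid[:420,:560]
    p=np.stack([(u-m["cx"])/f*dep,(v-m["cy"])/f*dep,dep],-1)
    return (p-t)@R
def proj(n,P):
    m,R,t,f=cam(n); c=R@np.array(P,float)+t; return c[0]/c[2]*f+m["cx"],c[1]/c[2]*f+m["cy"]
def save(n,img): cv2.imwrite("pics/"+n,img[...,::-1])
E
python3 - <<'E'
from h import *
ims=[]
for n in("scene","top"):
    p,d=r.grab_frame(n); np.savez(f"/tmp/{n}.npz",p=p,d=d); save(n+"0.png",p); print(n,r.camera_model(n),(d==0).mean())
print(r.get_obs())
E
```

```text
pics
scene {'vfov': 49.76433263088102, 'cx': 286.06422709612383, 'cy': 214.4471685288777, 'rvec': array([ 0.84799287, -2.65447688,  0.97382477]), 'tvec': array([0.31031957, 0.44283973, 0.89303831])} 0.004077380952380952
top {'vfov': 48.317143876303774, 'cx': 280.8959733026021, 'cy': 211.22034778010666, 'rvec': array([ 2.1329392 , -2.13917687,  0.14010157]), 'tvec': array([-0.23110736,  0.58295503,  1.05786976])} 0.003979591836734694
{'time_s': 0.1, 'joint_positions': array([ 1.08098662,  0.3991453 ,  0.04506042,  1.53776009, -0.01869241,
        1.2069073 , -0.05073601]), 'joint_vel': array([-7.14415992e-04,  1.59966677e-04, -8.80475285e-05, -3.70807360e-03,
        5.31180409e-05,  9.52587668e-04,  1.36184900e-03]), 'tau': array([ 3.52915667e-03, -4.76265335e+01,  1.36983331e+00, -2.54952675e+01,
        1.18190405e-02,  5.01063318e-03, -1.84814314e-05]), 'ee_pos': array([ 0.24740584, -0.60047359,  0.2413475 ]), 'tool_rot': array([[ 9.24579371e-01,  3.80988614e-01, -8.14059435e-04],
       [ 3.80989457e-01, -9.24577991e-01,  1.60374668e-03],
       [-1.41652214e-04, -1.79293915e-03, -9.99998383e-01]]), 'force': array([ 0.09679271,  0.20174207, -0.06925026]), 'ft_torque': array([ 0.0247154 , -0.02694121,  0.00364714]), 'finger_force': 0.0, 'gripper_width': 0.08533144651173774}
```

View pics/scene0.png

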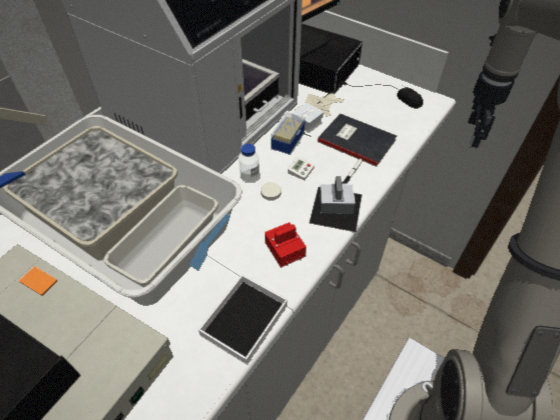

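View pics/top0.png

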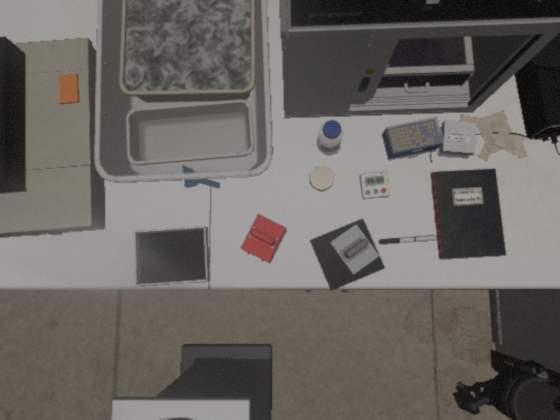

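The top view shows two keeper boxes. The grey one at (355,247) stands on the black mat (347,254). The red one at (264,239) is the look-alike to leave alone. The grey box fits: grey, on the mat. The tray is at (171,256) with the bin behind it. Timer is at (375,185), petri at (321,178) and marker at (408,239).

```bash
python3 - <<'E'
from h import *
T=np.load("/tmp/top.npz");S=np.load("/tmp/scene.npz")
C=cloud("top",T["d"]);p=T["p"];D=cloud("scene",S["d"])
def rect(m,name):
    P=C[m] if C[m].shape[0] else None
    (c,s,a)=cv2.minAreaRect(P[:,:2].astype(np.float32)); print(name,m.sum(),np.round(c,4),np.round(s,4),round(a,1),np.round(P.mean(0),4))
v,u=np.mgrid[:420,:560]
box=(abs(u-350)<45)&(abs(v-250)<42)
z=C[...,2]
hsv=cv2.cvtColor(p,cv2.COLOR_RGB2HSV)
rect(box&(z>.075),"rib top"); rect(box&(z>.04)&(z<.056),"lid")
rect(box&(hsv[...,2]<75)&(z<.015)&(z>0)&(v<287),"mat")
print("rib z",np.percentile(z[box&(z>.075)],[5,50,95]))
b2=(abs(u-171)<45)&(abs(v-256)<35)
rect(b2&(z>.02),"tray rim"); rect(b2&(z>0)&(z<.015)&(hsv[...,2]<90),"tray fl")
Z=D[...,2]
near=(abs(D[...,0]-.5)<.5)
# scene cloud: box
rt=C[box&(z>.075)].mean(0)
for lo,hi,n in((.075,.11,"rib"),(.04,.056,"lid")):
    m=(np.hypot(D[...,0]-rt[0],D[...,1]-rt[1])<.08)&(Z>lo)&(Z<hi); P=D[m]
    print("scene",n,m.sum(),cv2.minAreaRect(P[:,:2].astype(np.float32)),P.mean(0))
for n,a,b in(("timer",375,185),("petri",321,178),("mark",408,239),("red",264,239),("bin",185,178)): print(n,np.round(C[b,a],3))
a=cv2.resize(p[205:300,300:450],None,fx=4,fy=4,interpolation=cv2.INTER_CUBIC)
b=cv2.resize(S["p"][165:245,290:390],(600,300)[::1]) if 0 else cv2.resize(S["p"][165:245,290:390],None,fx=2.4,fy=2.4)
o=np.zeros((a.shape[0]+b.shape[0],600,3),np.uint8);o[:a.shape[0]]=a;o[a.shape[0]:,:b.shape[1]]=b
save("crop.png",o)
E
```

```text
rib top 210 [ 0.4588 -0.3408] [0.0194 0.1934] 29.5 [ 0.484  -0.3829  0.2079]
lid 1071 [ 0.4928 -0.4007] [0.0898 0.0747] 35.2 [ 0.4918 -0.3995  0.0505]
mat 1622 [ 0.4935 -0.4117] [0.1266 0.1849] 22.3 [ 0.4756 -0.3786  0.0045]
rib z [0.08540464 0.08961178 1.12821496]
tray rim 584 [ 0.4828 -0.0676] [0.1354 0.3654] 1.4 [0.4791 0.0185 0.0796]
tray fl 3328 [0.4812 0.0266] [0.1218 0.1697] 3.4 [0.481  0.0299 0.0064]
scene rib 114 ((0.48923996090888977, -0.40162521600723267), (0.0164698027074337, 0.05986751988530159), 34.331756591796875) [ 0.48784791 -0.39812845  0.08697249]
scene lid 604 ((0.48959454894065857, -0.40249183773994446), (0.09074252843856812, 0.07788775861263275), 34.36379623413086) [ 0.48738671 -0.39692806  0.04920759]
timer [ 0.649 -0.46   0.014]
petri [ 0.667 -0.33   0.016]
mark [ 0.518 -0.534  0.014]
red [ 0.513 -0.196  0.089]
bin [ 0.644 -0.024  0.128]
```

View pics/crop.png

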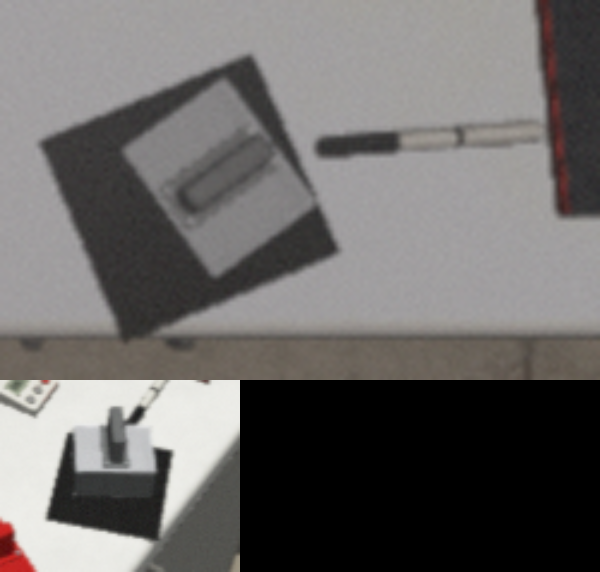

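The crop confirms the grey box: grey body with an upright rib, standing on the black mat, yaw about 34°. Moving above it now.

```bash
python3 -m crank '[[1,40,-12,0,0,0,-0.15],[1,80,-25,0,0,0,-0.3],[1,120,-37,0,0,0,-0.45],[1,160,-49,20,0,0,-0.6],[1,200,-61,40,0,0,-0.75],[1,240,-74,60,0,0,-0.9],[1,270,-83,80,0,0,-1.05],[1,290,-89,90,0,0,-1.2],[1,300,-92,90,0,0,-1.35],[1,300,-92,90,0,0,-1.5]]'
python3 - <<'E'
from h import *
T=np.load("/tmp/top.npz");C=cloud("top",T["d"]);z=C[...,2];v,u=np.mgrid[:420,:560]
box=(abs(u-350)<45)&(abs(v-250)<36)
m=box&(z>.075)&(z<.12);print("rib",m.sum(),cv2.minAreaRect(C[m][:,:2].astype(np.float32)),C[m].mean(0))
b=(abs(u-171)<45)&(abs(v-256)<35)&(z>.02)&(z<.05);print("tray",cv2.minAreaRect(C[b][:,:2].astype(np.float32)))
hsv=cv2.cvtColor(T["p"],cv2.COLOR_RGB2HSV)
m=((hsv[...,2]<80)&(u>300)&(u<388)&(v>215)&(v<292)&(z<.03)).astype(np.uint8)
for a,b_ in((310,240),(362,221),(384,264),(331,289)): print("matcorner",np.round(ray("top",a,b_,.004),4))
# bin front edge near tray
w=(u>130)&(u<215)&(v>150)&(v<225)&(z>.1); print("bin min x",np.percentile(C[w][:,0],[1,5]),z[w].max())
o=r.get_obs();print(o["ee_pos"],o["tool_rot"],o["joint_positions"])
E
```

```text
time_s: 1.1
ee_pos: [0.4917, -0.3988, 0.1512]
tool_rot: [[-0.325, 0.946, -0.0], [0.946, 0.325, 0.002], [0.002, 0.0, -1.0]]
force: [0.3, -0.2, -0.7]
gripper_width: 0.0851
finger_force: 0.0
rib 186 ((0.49269652366638184, -0.40048930048942566), (0.0159501601010561, 0.05659504979848862), 34.86319351196289) [ 0.49233226 -0.3997748   0.08915658]
tray ((0.47996002435684204, 0.029584333300590515), (0.1301865130662918, 0.172019362449646), 3.8259100914001465)
matcorner [ 0.5176 -0.302   0.004 ]
matcorner [ 0.5632 -0.4279  0.004 ]
matcorner [ 0.4599 -0.4773  0.004 ]
matcorner [ 0.4014 -0.3504  0.004 ]
bin min x [0.4195404 0.6267027] 1.1282149644403496
[ 0.49165191 -0.39883201  0.15122874] [[-3.24508932e-01  9.45882588e-01 -2.87721595e-04]
 [ 9.45879870e-01  3.24508704e-01  2.31786899e-03]
 [ 2.28580008e-03  4.80019123e-04 -9.99997272e-01]] [ 0.87253858  0.46422889 -0.34531721  1.66777682  0.17437412  1.04167638
  0.80290951]
```

```bash
python3 -m crank '[[1,-2,-1,0,0,0,-0.14],[1,-2,-1,10,0,0,-0.274],[1,-2,-1,30,0,0,-0.274],[1,-2,-1,55,0,0,-0.274],[1,-2,-1,72,0,0,-0.274],[1,-2,-1,81,0,0,-0.274],[1,-2,-1,81,0,0,-0.274],[-1,-2,-1,81,0,0,-0.274],[-1,-2,-1,81,0,0,-0.274],[-1,-2,-1,81,0,0,-0.274]]'
python3 -m crank '[[-1,0,0,0,0,0,0],[-1,0,0,0,0,0,0],[-1,0,0,0,0,0,0],[-1,0,0,0,0,0,0]]'
```

```text
time_s: 2.1
ee_pos: [0.4903, -0.4043, 0.0725]
tool_rot: [[-0.56, 0.829, 0.002], [0.829, 0.56, -0.001], [-0.002, 0.001, -1.0]]
force: [0.3, -0.2, 0.7]
gripper_width: 0.0438
finger_force: 0.0
time_s: 2.5
ee_pos: [0.4904, -0.4041, 0.0722]
tool_rot: [[-0.56, 0.829, 0.001], [0.829, 0.56, -0.001], [-0.002, 0.001, -1.0]]
force: [-0.6, 0.3, 4.6]
gripper_width: 0.0153
finger_force: 60.1
```

```bash
python3 -m crank '[[-1,0,0,-15,0,0,0],[-1,0,0,-50,0,0,0],[-1,0,0,-95,0,0,0],[-1,25,16,-130,0,0,0.05],[-1,60,38,-155,0,0,0.1],[-1,97,62,-165,0,0,0.17],[-1,134,86,-165,0,0,0.24],[-1,171,110,-165,0,0,0.3],[-1,208,134,-165,0,0,0.36],[-1,245,158,-165,0,0,0.42]]'
python3 -m crank '[[-1,40,10,0,0,0,0.05],[-1,75,18,0,0,0,0.1],[-1,100,24,0,0,0,0.114],[-1,117,27,0,0,0,0.114],[-1,125,29,0,0,0,0.114],[-1,125,29,0,0,0,0.114]]'
python3 - <<'E'
from h import *
from scipy.spatial.transform import Rotation as R
for n in("scene","top"):
    p,d=r.grab_frame(n); np.savez(f"/tmp/{n}1.npz",p=p,d=d); save(n+"1.png",p)
o=r.get_obs();print(o["joint_positions"],o["gripper_width"])
A=R.from_rotvec([0,np.radians(20),0])*R.from_rotvec([-np.radians(40),0,0]);print(A.as_rotvec())
E
```

```text
time_s: 3.5
ee_pos: [0.4822, -0.1107, 0.2363]
tool_rot: [[-0.17, 0.985, -0.001], [0.985, 0.17, -0.0], [-0.0, -0.001, -1.0]]
force: [1.1, 1.0, -1.9]
gripper_width: 0.015
finger_force: 59.2
time_s: 4.1
ee_pos: [0.4899, 0.0166, 0.2363]
tool_rot: [[-0.062, 0.998, -0.001], [0.998, 0.062, -0.0], [-0.0, -0.001, -1.0]]
force: [0.3, 0.3, -3.1]
gripper_width: 0.015
finger_force: 59.2
[ 0.42941859  0.14810744 -0.60037941  1.90147001  0.09383382  1.12026172
 -0.14812807] 0.015217970484262157
[-0.690912    0.33471536  0.12182643]
```

View pics/scene1.png

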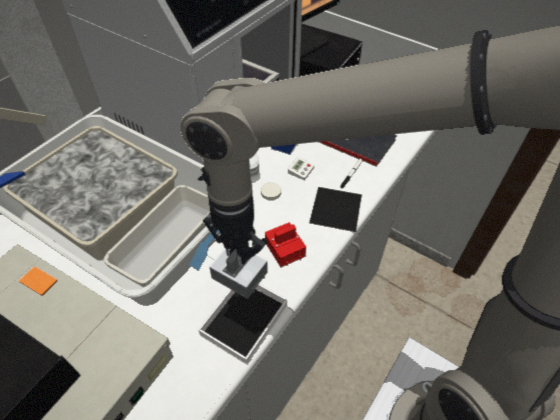

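The scene view shows the box held level over the tray, at about (240,268), with the mat empty at (336,208). Next I tip it and lower it.

```bash
python3 -m crank '[[-1,0,0,10,-0.14,0,0],[-1,0,0,25,-0.28,0,0],[-1,0,0,40,-0.42,0,0],[-1,0,0,55,-0.56,0,0],[-1,0,0,65,-0.7,0,0],[-1,0,0,70,-0.7,0,0],[-1,0,0,70,-0.7,0,0],[-1,0,0,70,-0.7,0,0]]'
python3 - <<'E'
from h import *
from scipy.spatial.transform import Rotation as R
o=r.get_obs();M=np.array(o["tool_rot"]);print(o["joint_positions"])
y=np.radians(3.6);h=np.array([np.cos(y),np.sin(y),0])
A=R.from_rotvec(h*np.radians(20)).as_matrix()@M
print("roll rotvec",R.from_matrix(M.T@A).as_rotvec())
d=np.array([0.49,0.004,0.145])-o["ee_pos"];print("shift",M.T@d*1000)
E
```

```text
time_s: 5.0
ee_pos: [0.496, -0.0054, 0.197]
tool_rot: [[-0.03, 0.81, 0.586], [0.998, 0.057, -0.027], [-0.055, 0.584, -0.81]]
force: [-0.0, -0.8, -2.3]
gripper_width: 0.015
finger_force: 60.3
[-0.23855485 -0.11271429  0.08097577  2.4021246   0.50307831  0.26551947
 -0.55499991]
roll rotvec [0.01145118 0.28326949 0.20365224]
shift [ 12.44040991 -34.69981713  38.33821135]
```

The box is against the joint limits here (j4 2.40, j6 0.27). With the box yawed about 80°, the wrist leans sideways and outward and the arm folds less, so I'll go there.

```bash
cat > tgt.py <<'E'
from h import *
import sys
from scipy.spatial.transform import Rotation as R
# args: yaw tilt roll x y z (TCP)
def goal(yaw,tilt,roll):
    B=R.from_euler('z',yaw,degrees=True)*R.from_euler('x',roll,degrees=True)*R.from_euler('y',-tilt,degrees=True)
    T=np.array([[0,1,0],[1,0,0],[0,0,-1.]])   # tool axes in box axes
    return B.as_matrix()@T
if __name__=="__main__":
    a=list(map(float,sys.argv[1:])); o=r.get_obs(); M=R.from_matrix(o["tool_rot"]).as_matrix()
    G=goal(*a[:3]); v=R.from_matrix(M.T@G).as_rotvec()
    print("shift",np.round(M.T@(np.array(a[3:])-o["ee_pos"])*1000),"turn",np.round(v,3),"deg",np.degrees(np.linalg.norm(v)))
    print("joints",np.round(o["joint_positions"],2))
E
python3 tgt.py 80 0 0 0.5 0.03 0.25; python3 tgt.py 40 0 0 0.5 0.03 0.25
```

```text
shift [ 32.  36. -42.] turn [ 0.486  0.47  -1.301] deg 84.00979719991578
joints [-0.24 -0.11  0.08  2.4   0.5   0.27 -0.55]
shift [ 32.  36. -42.] turn [ 0.583  0.26  -0.629] deg 51.320169220666564
joints [-0.24 -0.11  0.08  2.4   0.5   0.27 -0.55]
```

```bash
python3 -m crank '[[-1,5,6,-15,0.05,0.05,-0.13],[-1,15,15,-30,0.1,0.095,-0.26],[-1,25,28,-42,0.15,0.14,-0.39],[-1,32,36,-42,0.2,0.19,-0.52],[-1,32,36,-42,0.243,0.235,-0.65],[-1,32,36,-42,0.29,0.28,-0.78],[-1,32,36,-42,0.34,0.33,-0.91],[-1,32,36,-42,0.39,0.376,-1.04],[-1,32,36,-42,0.437,0.42,-1.17],[-1,32,36,-42,0.486,0.47,-1.301]]'
python3 tgt.py 80 0 0 0.5 0.03 0.25; python3 tgt.py 80 40 0 0.5 0.05 0.2
```

```text
time_s: 6.0
ee_pos: [0.4999, 0.0302, 0.2507]
tool_rot: [[-0.971, 0.236, 0.029], [0.237, 0.971, 0.019], [-0.023, 0.026, -0.999]]
force: [0.3, -0.8, -2.9]
gripper_width: 0.0151
finger_force: 60.2
shift [-0. -0.  1.] turn [ 0.025  0.024 -0.064] deg 4.175020635260627
joints [-0.53  0.11  0.43  1.9  -0.07  1.11  1.26]
shift [ 6. 18. 51.] turn [-0.673  0.045 -0.053] deg 38.76245700260764
joints [-0.53  0.11  0.43  1.9  -0.07  1.11  1.26]
```

```bash
python3 -m crank '[[-1,1,4,10,-0.13,0.01,-0.01],[-1,2,8,20,-0.26,0.02,-0.02],[-1,3,12,30,-0.39,0.03,-0.03],[-1,5,15,40,-0.52,0.04,-0.04],[-1,6,18,51,-0.65,0.045,-0.053],[-1,6,18,51,-0.673,0.045,-0.053],[-1,6,18,51,-0.673,0.045,-0.053]]'
python3 tgt.py 80 40 20 0.508 0.05 0.15
```

```text
time_s: 6.7
ee_pos: [0.4997, 0.0502, 0.199]
tool_rot: [[-0.984, 0.138, 0.115], [0.18, 0.754, 0.632], [-0.0, 0.642, -0.766]]
force: [0.3, -0.1, -2.7]
gripper_width: 0.015
finger_force: 60.9
shift [ -8. -30.  38.] turn [0.001 0.271 0.22 ] deg 20.003804519858267
joints [-0.15  0.27  0.45  2.05 -0.91  1.15  2.21]
```

```bash
python3 -m crank '[[-1,-2,-8,10,0,0.1,0.08],[-1,-4,-16,20,0,0.2,0.16],[-1,-8,-25,32,0,0.271,0.22],[-1,-8,-30,38,0,0.271,0.22],[-1,-8,-30,38,0,0.271,0.22],[-1,-8,-30,38,0,0.271,0.22]]'
python3 tgt.py 80 40 20 0.508 0.05 0.15
python3 - <<'E'
from h import *
p,d=r.grab_frame("scene");a=p[170:400,130:350]
q,d=r.grab_frame("top");b=q[190:310,100:290]
save("tilt.png",np.vstack([cv2.resize(a,(440,460))[:, :],cv2.resize(b,(440,140*2-2))])[:600] if 0 else np.hstack([cv2.resize(a,(400,418)),cv2.resize(b,(400,418))]))
E
```

```text
time_s: 7.3
ee_pos: [0.5081, 0.0529, 0.1528]
tool_rot: [[-0.928, 0.343, -0.146], [0.158, 0.716, 0.68], [0.338, 0.608, -0.719]]
force: [-0.5, 0.0, -2.7]
gripper_width: 0.0153
finger_force: 60.9
shift [-1. -4.  0.] turn [0.002 0.    0.007] deg 0.4095050649668042
joints [-0.12  0.52  0.44  1.88 -0.87  1.39  2.03]
```

View pics/tilt.png

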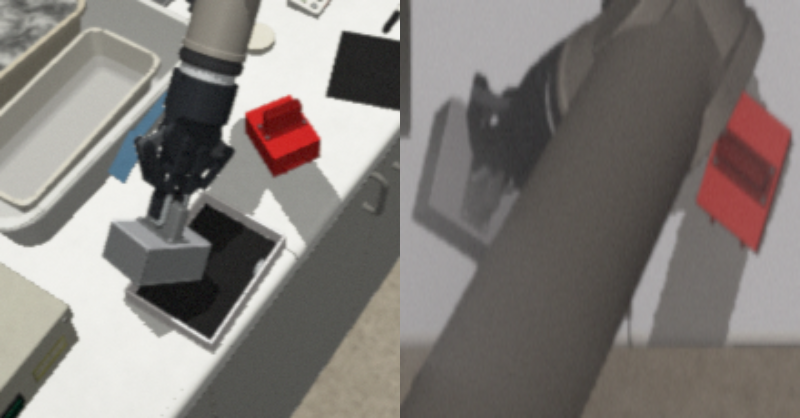

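The left panel shows the box tipped over the tray. A light spot at crop (262,265), which is scene pixel (274,316), could be the disc already out. Checking it.

```bash
python3 - <<'E'
from h import *
p,d=r.grab_frame("scene");C=cloud("scene",d)
S=np.load("/tmp/scene.npz")
for v in range(308,326,3): print(v,[(tuple(np.round(C[v,u],3)),p[v,u].mean().round()) for u in(270,274,278)])
print(np.round(ray("scene",274,316,.012),3))
print("diff vs start",np.abs(p[316,274].astype(int)-S["p"][316,274]))
a=np.hstack([cv2.resize(S["p"][270:365,195:295],(400,380),interpolation=cv2.INTER_CUBIC),cv2.resize(p[270:365,195:295],(400,380),interpolation=cv2.INTER_CUBIC)])
save("spot.png",a)
E
```

```text
308 [((np.float64(0.445), np.float64(-0.029), np.float64(0.009)), np.float64(37.0)), ((np.float64(0.439), np.float64(-0.036), np.float64(0.004)), np.float64(37.0)), ((np.float64(0.431), np.float64(-0.041), np.float64(0.006)), np.float64(66.0))]
311 [((np.float64(0.441), np.float64(-0.023), np.float64(0.007)), np.float64(38.0)), ((np.float64(0.434), np.float64(-0.028), np.float64(0.007)), np.float64(43.0)), ((np.float64(0.418), np.float64(-0.023), np.float64(0.033)), np.float64(224.0))]
314 [((np.float64(0.437), np.float64(-0.017), np.float64(0.007)), np.float64(40.0)), ((np.float64(0.423), np.float64(-0.013), np.float64(0.028)), np.float64(165.0)), ((np.float64(0.417), np.float64(-0.021), np.float64(0.023)), np.float64(127.0))]
317 [((np.float64(0.433), np.float64(-0.011), np.float64(0.005)), np.float64(125.0)), ((np.float64(0.417), np.float64(-0.006), np.float64(0.031)), np.float64(219.0)), ((np.float64(0.416), np.float64(-0.02), np.float64(0.01)), np.float64(126.0))]
320 [((np.float64(0.424), np.float64(0.001), np.float64(0.02)), np.float64(141.0)), ((np.float64(0.415), np.float64(-0.003), np.float64(0.025)), np.float64(121.0)), ((np.float64(0.415), np.float64(-0.019), np.float64(-0.001)), np.float64(209.0))]
323 [((np.float64(0.417), np.float64(0.01), np.float64(0.028)), np.float64(211.0)), ((np.float64(0.415), np.float64(-0.002), np.float64(0.011)), np.float64(128.0)), ((np.float64(0.41), np.float64(-0.012), np.float64(-0.0)), np.float64(238.0))]
[ 0.425 -0.016  0.012]
diff vs start [24 26 27]
```

View pics/spot.png

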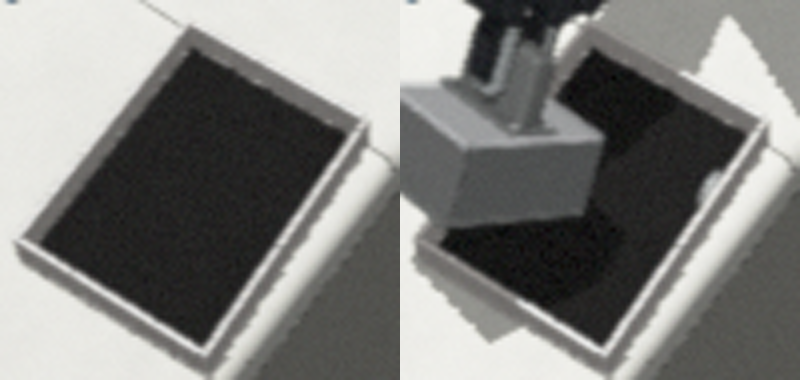

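The light grey disc is now inside the tray, against the near wall at about (0.43,-0.01), crop (710,188). It was not there at the start. It dropped out on the lean. Lifting, levelling and taking the box back.

```bash
python3 tgt.py 70 0 0 0.5 0.03 0.25
```

```text
shift [ 37.  40. -84.] turn [ 0.663 -0.39   0.049] deg 44.148583145194216
joints [-0.12  0.52  0.44  1.88 -0.87  1.39  2.03]
```

```bash
python3 -m crank '[[-1,9,10,-21,0,0,0],[-1,18,20,-42,0.11,-0.065,0.008],[-1,28,30,-63,0.22,-0.13,0.016],[-1,37,40,-84,0.33,-0.195,0.024],[-1,37,40,-84,0.44,-0.26,0.033],[-1,37,40,-84,0.55,-0.325,0.041],[-1,37,40,-84,0.663,-0.39,0.049],[-1,37,40,-84,0.663,-0.39,0.049],[-1,37,40,-84,0.663,-0.39,0.049]]'
python3 tgt.py 34.3 0 0 0.4904 -0.4041 0.2
```

```text
time_s: 8.35
ee_pos: [0.4991, 0.0303, 0.249]
tool_rot: [[-0.94, 0.34, -0.004], [0.34, 0.94, 0.003], [0.005, 0.002, -1.0]]
force: [0.5, -1.4, -2.2]
gripper_width: 0.0149
finger_force: 60.9
shift [-140. -412.   48.] turn [-0.    -0.005  0.625] deg 35.817534950713096
joints [-0.63  0.14  0.54  1.89 -0.08  1.14  1.16]
```

```bash
python3 -m crank '[[-1,-10,-30,0,0,0,0.06],[-1,-25,-74,0,0,0,0.13],[-1,-40,-118,0,0,0,0.2],[-1,-55,-162,0,0,0,0.27],[-1,-70,-206,0,0,0,0.34],[-1,-85,-250,0,0,0,0.41],[-1,-100,-294,0,0,0,0.48],[-1,-115,-338,0,0,0,0.55],[-1,-129,-380,20,0,-0.002,0.6],[-1,-140,-412,40,0,-0.005,0.625]]'
python3 -m crank '[[-1,0,0,0,0,0,0],[-1,0,0,0,0,0,0]]'
python3 tgt.py 34.3 0 0 0.4904 -0.4041 0.078
python3 - <<'E'
from h import *
p,d=r.grab_frame("top");q,e=r.grab_frame("scene")
a=cv2.resize(p[210:300,120:220],(400,360),interpolation=cv2.INTER_CUBIC)
b=cv2.resize(q[135:235,260:385],(400,320),interpolation=cv2.INTER_CUBIC);b=np.vstack([b,np.zeros((40,400,3),np.uint8)])
save("back.png",np.hstack([a,b]))
E
```

```text
time_s: 9.35
ee_pos: [0.488, -0.4112, 0.2089]
tool_rot: [[-0.556, 0.831, 0.002], [0.831, 0.556, -0.004], [-0.005, -0.0, -1.0]]
force: [0.9, 0.5, -2.5]
gripper_width: 0.0151
finger_force: 60.8
time_s: 9.55
ee_pos: [0.4881, -0.4076, 0.2079]
tool_rot: [[-0.558, 0.83, -0.001], [0.83, 0.558, -0.001], [-0.001, -0.001, -1.0]]
force: [0.5, 0.4, -3.1]
gripper_width: 0.0151
finger_force: 60.9
shift [  2.   4. 130.] turn [-0.001  0.001 -0.007] deg 0.41639085640083395
joints [ 0.07  0.51  0.78  1.63 -0.38  1.16  1.54]
```

View pics/back.png

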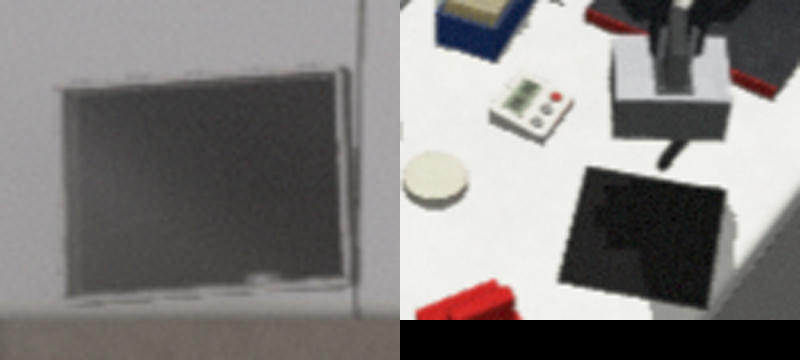

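The top crop shows the disc as a thin sliver at (263,278) along the near wall, so it seems to lean on edge there. I'll deal with it after the box. The right panel shows the box held level above the mat.

```bash
python3 -m crank '[[-1,1,2,30,0,0,-0.007],[-1,2,4,60,0,0,-0.007],[-1,2,4,90,0,0,-0.007],[-1,2,4,110,0,0,-0.007],[-1,2,4,123,0,0,-0.007],[-1,2,4,130,0,0,-0.007],[-1,2,4,133,0,0,-0.007],[-1,2,4,135,0,0,-0.007],[-1,2,4,135,0,0,-0.007]]'
```

```text
time_s: 10.55
ee_pos: [0.4937, -0.4021, 0.0746]
tool_rot: [[-0.568, 0.823, 0.002], [0.823, 0.568, -0.004], [-0.005, -0.0, -1.0]]
force: [-0.9, -0.5, -2.6]
gripper_width: 0.0153
finger_force: 60.8
```

```bash
python3 -m crank '[[-1,0,0,1,0,0,0],[-1,0,0,2,0,0,0],[-1,0,0,2,0,0,0]]'
```

```text
time_s: 10.85
ee_pos: [0.4935, -0.4021, 0.0723]
tool_rot: [[-0.568, 0.823, 0.002], [0.823, 0.568, -0.004], [-0.004, -0.001, -1.0]]
force: [0.1, -1.4, -1.2]
gripper_width: 0.0155
finger_force: 61.0
```

Contact is starting, with about half the weight carried. One more millimetre, then release and rise.

```bash
python3 -m crank '[[-1,0,0,1,0,0,0],[-1,0,0,1,0,0,0],[0,0,0,1,0,0,0],[1,0,0,1,0,0,0],[1,0,0,1,0,0,0],[1,0,0,1,0,0,0],[1,0,0,1,0,0,0],[1,0,0,1,0,0,0],[1,0,0,-15,0,0,0],[1,0,0,-40,0,0,0]]'
python3 -m crank '[[1,0,0,-40,0,0,0],[1,0,0,-85,0,0,0],[1,0,0,-125,0,0,0],[1,0,0,-140,0,0,0],[1,0,0,-140,0,0,0]]'
python3 - <<'E'
from h import *
p,d=r.grab_frame("top");q,e=r.grab_frame("scene");np.savez("/tmp/f.npz",p=p,q=q,d=d,e=e)
a=cv2.resize(p[262:294,160:215],(440,256),interpolation=cv2.INTER_CUBIC)
b=cv2.resize(q[295:340,245:300],(352,288),interpolation=cv2.INTER_CUBIC)
c=cv2.resize(q[150:240,290:390],(320,288))
o=np.zeros((544,680,3),np.uint8);o[:256,:440]=a;o[256:544,:352]=b;o[256:544,355:675]=c
save("disc.png",o)
C=cloud("top",d);z=C[...,2];v,u=np.mgrid[:420,:560];D=cloud("scene",e)
hsv=q.mean(-1)
for u_ in range(180,192): print(u_,[(int(p[v_,u_].mean()),round(C[v_,u_][2],3)) for v_ in range(276,284)])
Z=D[...,2]
m=(abs(D[...,0]-.49)<.06)&(abs(D[...,1]+.40)<.07)
for lo,hi in((.04,.056),(.07,.1)):
  k=m&(Z>lo)&(Z<hi);print(cv2.minAreaRect(D[k][:,:2].astype(np.float32)),Z[k].mean())
E
```

```text
time_s: 11.85
ee_pos: [0.4923, -0.4009, 0.1117]
tool_rot: [[-0.568, 0.823, -0.002], [0.823, 0.568, -0.002], [-0.0, -0.002, -1.0]]
force: [0.1, 0.1, 0.9]
gripper_width: 0.0857
finger_force: 0.0
time_s: 12.35
ee_pos: [0.4938, -0.4026, 0.2554]
tool_rot: [[-0.568, 0.823, 0.006], [0.823, 0.568, -0.006], [-0.009, 0.001, -1.0]]
force: [0.6, 0.1, -0.8]
gripper_width: 0.0855
finger_force: 0.0
180 [(69, np.float64(0.006)), (68, np.float64(0.013)), (69, np.float64(0.009)), (72, np.float64(0.012)), (79, np.float64(0.006)), (110, np.float64(0.004)), (133, np.float64(0.033)), (123, np.float64(-0.003))]
181 [(66, np.float64(0.008)), (67, np.float64(0.01)), (78, np.float64(0.01)), (90, np.float64(0.027)), (94, np.float64(0.026)), (117, np.float64(0.028)), (135, np.float64(0.032)), (120, np.float64(0.002))]
182 [(66, np.float64(0.006)), (72, np.float64(0.007)), (84, np.float64(0.009)), (103, np.float64(0.031)), (110, np.float64(0.027)), (119, np.float64(0.028)), (137, np.float64(0.031)), (126, np.float64(0.004))]
183 [(64, np.float64(0.005)), (69, np.float64(0.008)), (89, np.float64(0.008)), (114, np
[... 1351 characters left out ...]
(151, np.float64(0.002))]
190 [(64, np.float64(0.002)), (68, np.float64(0.005)), (73, np.float64(0.019)), (85, np.float64(0.02)), (112, np.float64(0.021)), (140, np.float64(0.031)), (131, np.float64(0.03)), (151, np.float64(-0.001))]
191 [(64, np.float64(0.004)), (63, np.float64(0.006)), (65, np.float64(0.006)), (73, np.float64(0.008)), (106, np.float64(0.003)), (136, np.float64(0.031)), (130, np.float64(0.026)), (154, np.float64(-0.0))]
((0.4916958808898926, -0.4037327766418457), (0.09052135050296783, 0.08254845440387726), 34.307708740234375) 0.049176544361770276
((0.49065452814102173, -0.40174734592437744), (0.016422120854258537, 0.05760961025953293), 34.03936767578125) 0.08568182040479756
```

View pics/disc.png

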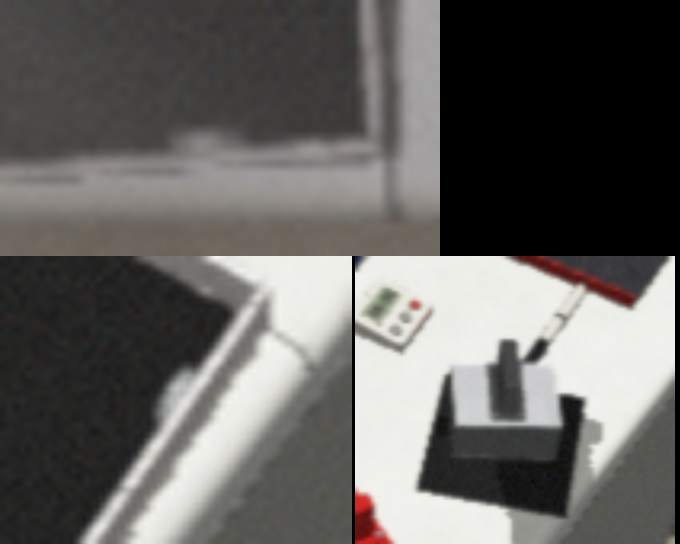

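The box stands flat on its mat with the rib free. The disc leans upright against the tray's near wall, at top pixel (185,279). The task wants it lying, so I'll pinch it by its rim, pull it clear and let it fall flat. First, its position.

```bash
python3 - <<'E'
from h import *
print("disc top",ray("top",185.5,279.3,.027),"y ends",ray("top",180.5,279.5,.02),ray("top",190.5,279,.02))
print("disc scene",ray("scene",273,315,.02))
F=np.load("/tmp/f.npz")
for n,k in(("top","d"),("scene","e")):
    C=cloud(n,F[k]);z=C[...,2]
    m=(C[...,0]>.39)&(C[...,0]<.43)&(C[...,1]>-.045)&(C[...,1]<.10)&(z>.024)&(z<.036)
    P=C[m];c=np.polyfit(P[:,1],P[:,0],1);print(n,"near rim x at y=-.007",np.polyval(c,-.007),"yaw",np.degrees(np.arctan(-c[0])),m.sum(),np.percentile(P[:,0]-np.polyval(c,P[:,1]),[5,95]))
    m=(abs(C[...,0]-.48)<.09)&(abs(C[...,1]-.03)<.11)&(z>.022)&(z<.036);print(cv2.minAreaRect(C[m][:,:2].astype(np.float32)))
E
python3 tgt.py 3.5 0 0 0.44 -0.007 0.2
```

```text
disc top [ 0.42453513 -0.00938039  0.027     ] y ends [0.42412113 0.00394996 0.02      ] [ 0.42524519 -0.01961829  0.02      ]
disc scene [ 0.42552398 -0.01338066  0.02      ]
top near rim x at y=-.007 0.4203446172709658 yaw 4.672584412743889 130 [-0.00266264  0.00455462]
((0.48010823130607605, 0.029013734310865402), (0.1304832249879837, 0.1708889603614807), 3.8461012840270996)
scene near rim x at y=-.007 0.417800148176999 yaw 4.41630127877123 163 [-0.00270344  0.00453796]
((0.4780099093914032, 0.026277437806129456), (0.13154323399066925, 0.1717589795589447), 3.8226194381713867)
shift [354. 180.  50.] turn [-0.     0.002  0.543] deg 31.1380518431377
joints [ 0.05  0.47  0.8   1.58 -0.35  1.24  1.51]
```

```bash
python3 tgt.py 94 0 0 0.433 -0.0105 0.2
```

```text
shift [355. 173.  50.] turn [-2.000e-03  1.000e-03 -1.036e+00] deg 59.36223481904443
joints [ 0.05  0.47  0.8   1.58 -0.35  1.24  1.51]
```

```bash
python3 -m crank '[[0.5,25,12,0,0,0,-0.1],[0,60,29,0,0,0,-0.21],[-0.15,100,49,0,0,0,-0.32],[-0.15,140,68,0,0,0,-0.43],[-0.15,180,88,10,0,0,-0.54],[-0.15,220,107,20,0,0,-0.65],[-0.15,260,127,30,0,0,-0.76],[-0.15,300,146,40,0,0,-0.87],[-0.15,335,163,50,0,0,-0.97],[-0.15,355,173,50,0,0,-1.036]]'
python3 -m crank '[[-0.15,0,0,30,0,0,0],[-0.15,0,0,70,0,0,0],[-0.15,0,0,100,0,0,0],[-0.15,0,0,120,0,0,0],[-0.15,0,0,130,0,0,0],[-0.15,0,0,130,0,0,0]]'
python3 tgt.py 94 0 0 0.433 -0.0105 0.022
python3 - <<'E'
from h import *
p,d=r.grab_frame("scene")
save("pinch.png",cv2.resize(p[250:350,190:310],(720,600),interpolation=cv2.INTER_CUBIC))
E
```

```text
time_s: 13.45
ee_pos: [0.4304, -0.0078, 0.1977]
tool_rot: [[-0.997, -0.077, -0.006], [-0.077, 0.997, -0.004], [0.006, -0.003, -1.0]]
force: [-0.2, -0.0, -0.3]
gripper_width: 0.0364
finger_force: 0.0
time_s: 14.05
ee_pos: [0.4326, -0.012, 0.0693]
tool_rot: [[-0.998, -0.069, -0.003], [-0.069, 0.998, -0.005], [0.003, -0.004, -1.0]]
force: [0.3, -0.6, -0.5]
gripper_width: 0.0363
finger_force: 0.0
shift [-1.  2. 47.] turn [-0.004 -0.003 -0.001] deg 0.30386615647625637
joints [-0.49  0.27  0.47  2.21 -0.19  0.69  1.75]
```

View pics/pinch.png

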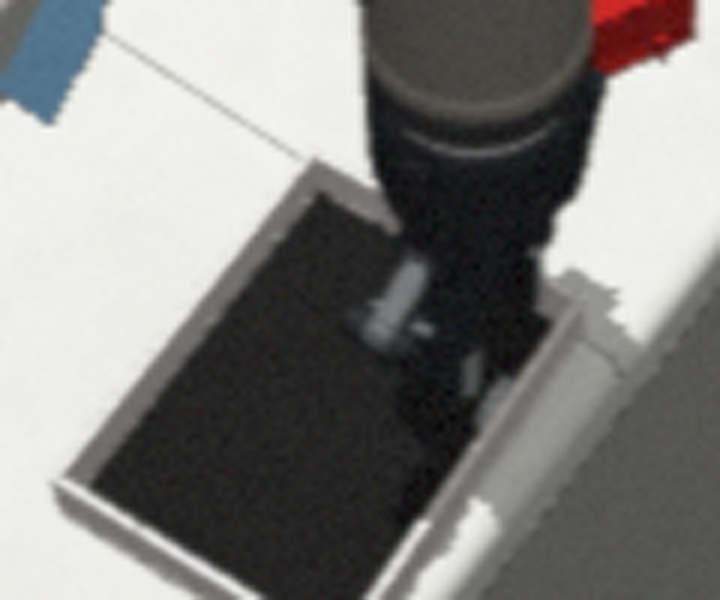

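Both fingers are over the near side of the tray, with the disc visible beside the wall at (490,400). Lowering while watching the force.

```bash
python3 -m crank '[[-0.15,0,1,15,0,0,0],[-0.15,0,1,28,0,0,0],[-0.15,0,1,35,0,0,0],[-0.15,0,1,35,0,0,0]]'; python3 -m crank '[[-0.15,0,0,4,0,0,0],[-0.15,0,0,8,0,0,0],[-0.15,0,0,11,0,0,0],[-0.15,0,0,11,0,0,0]]'
```

```text
time_s: 14.5
ee_pos: [0.4339, -0.0105, 0.0357]
tool_rot: [[-0.998, -0.069, 0.001], [-0.069, 0.998, -0.003], [-0.001, -0.003, -1.0]]
force: [-0.2, -0.0, 0.3]
gripper_width: 0.0361
finger_force: 0.0
time_s: 14.9
ee_pos: [0.4336, -0.0105, 0.0243]
tool_rot: [[-0.998, -0.07, 0.001], [-0.07, 0.998, -0.003], [-0.0, -0.003, -1.0]]
force: [0.5, 0.5, -0.5]
gripper_width: 0.0366
finger_force: 0.0
```

No contact. Down 2 mm more, then close gently.

```bash
python3 -m crank '[[-0.15,0,0,2,0,0,0],[-0.3,0,0,2,0,0,0],[-0.38,0,0,2,0,0,0],[-0.5,0,0,2,0,0,0],[-0.6,0,0,2,0,0,0],[-0.6,0,0,2,0,0,0]]'
```

```text
time_s: 15.5
ee_pos: [0.434, -0.0105, 0.0228]
tool_rot: [[-0.998, -0.07, 0.001], [-0.07, 0.998, -0.003], [-0.001, -0.003, -1.0]]
force: [0.4, 0.5, 4.0]
gripper_width: 0.0197
finger_force: 58.5
```

```bash
python3 -m crank '[[-0.6,-4,0,-1,0,0,0],[-0.6,-10,0,-2,0,0,0],[-0.6,-18,0,-4,0,0,0],[-0.6,-25,0,-6,0,0,0],[-0.6,-25,0,-6,0,0,0]]'
```

```text
time_s: 16.0
ee_pos: [0.4608, -0.0086, 0.029]
tool_rot: [[-0.998, -0.07, 0.004], [-0.07, 0.998, -0.003], [-0.003, -0.004, -1.0]]
force: [-0.7, -0.5, 0.1]
gripper_width: 0.0197
finger_force: 58.7
```

Disc still held, width 19.7 mm. Lifting, tilting it and lowering it mid-tray.

```bash
python3 tgt.py 94 0 0 0.48 0.0 0.06;python3 tgt.py 94 0 40 0.48 0.0 0.045; python3 tgt.py 94 0 40 0.48 0.0 0.038
```

```text
shift [-20.   7. -31.] turn [-0.004  0.003  0.   ] deg 0.2817101284600024
joints [-0.43  0.39  0.42  2.18 -0.27  0.61  1.82]
shift [-20.   7. -16.] turn [-0.004  0.701 -0.001] deg 40.19093138070306
joints [-0.43  0.39  0.42  2.18 -0.27  0.61  1.82]
shift [-20.   7.  -9.] turn [-0.004  0.701 -0.001] deg 40.19093138070306
joints [-0.43  0.39  0.42  2.18 -0.27  0.61  1.82]
```

```bash
python3 -m crank '[[-0.6,-7,2,-15,0,0,0],[-0.6,-14,5,-31,0,0.1,0],[-0.6,-20,7,-31,0,0.22,0],[-0.6,-20,7,-31,0,0.35,0],[-0.6,-20,7,-28,0,0.48,0],[-0.6,-20,7,-24,0,0.6,0],[-0.6,-20,7,-20,0,0.7,0],[-0.6,-20,7,-14,0,0.7,0],[-0.6,-20,7,-9,0,0.7,0],[-0.6,-20,7,-9,0,0.7,0]]'
```

```text
time_s: 17.0
ee_pos: [0.4771, -0.0005, 0.0375]
tool_rot: [[-0.764, -0.069, -0.642], [-0.051, 0.998, -0.047], [0.644, -0.003, -0.765]]
force: [-0.7, 0.5, 0.7]
gripper_width: 0.0197
finger_force: 58.9
```

```bash
python3 -m crank '[[-0.15,0,0,0,0,0,0],[-0.15,0,0,0,0,0,0],[-0.15,0,0,0,0,0,0],[-0.15,0,0,0,0,0,0],[-0.15,10,0,-12,0,0,0],[-0.15,29,0,-34,0,0,0],[-0.15,58,0,-69,0,0,0],[-0.15,87,0,-103,0,0,0],[-0.15,110,0,-130,0,0,0]]'
python3 tgt.py 94 0 0 0.48 -0.25 0.3
```

```text
time_s: 17.9
ee_pos: [0.4779, -0.0002, 0.2115]
tool_rot: [[-0.765, -0.069, -0.64], [-0.051, 0.998, -0.047], [0.642, -0.003, -0.767]]
force: [0.5, 0.1, 0.4]
gripper_width: 0.0361
finger_force: 0.0
shift [  68. -250.  -58.] turn [-0.003 -0.696 -0.002] deg 39.90617711977733
joints [-0.4   0.6   0.46  1.56 -0.15  1.74  1.75]
```

```bash
python3 -m crank '[[-0.15,12,-30,-12,0,-0.1,0],[-0.15,25,-65,-24,0,-0.22,0],[-0.15,38,-100,-36,0,-0.34,0],[-0.15,50,-140,-48,0,-0.46,0],[-0.15,60,-180,-58,0,-0.58,0],[-0.15,68,-220,-58,0,-0.69,0],[-0.15,68,-250,-58,0,-0.69,0],[-0.15,68,-250,-58,0,-0.69,0],[-0.15,68,-250,-58,0,-0.69,0]]'
python3 - <<'E'
from h import *
p,d=r.grab_frame("top");q,e=r.grab_frame("scene")
a=cv2.resize(q[265:365,190:300],(440,400),interpolation=cv2.INTER_CUBIC)
b=cv2.resize(p[215:300,125:215],(360,340),interpolation=cv2.INTER_CUBIC)
c=cv2.resize(q[130:270,220:400],(257,200));f=cv2.resize(p[130:300,230:470],(282,200))
o=np.zeros((600,800,3),np.uint8);o[:400,:440]=a;o[:340,440:]=b;o[400:,:257]=c;o[400:,300:582]=f
save("final.png",o)
E
```

```text
time_s: 18.8
ee_pos: [0.4797, -0.2502, 0.2975]
tool_rot: [[-0.998, -0.068, -0.008], [-0.068, 0.998, -0.003], [0.008, -0.002, -1.0]]
force: [0.5, -0.2, -0.7]
gripper_width: 0.0364
finger_force: 0.0
```

View pics/final.png

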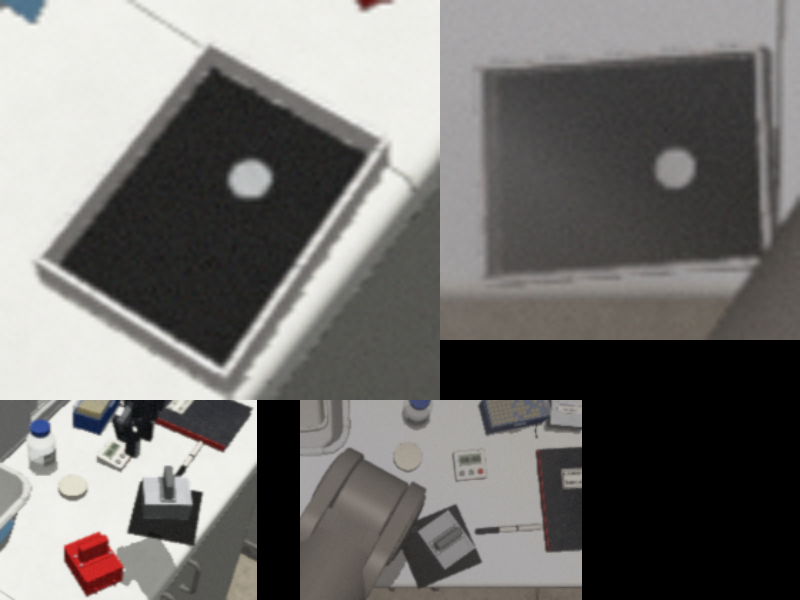

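The disc lies flat in the tray, at (250,180) in the scene crop and (675,168) in the top crop. The box stands upright on its mat, and the timer, petri dish, marker and red box look undisturbed. Handing in.

```bash
python3 -c "
from workcell import r
print(r.close_job())"
```

```text
the job is handed in; nothing more can be done
None
```

The job is handed in: the disc lies flat in the tray and the box is back flat on its mat, released. The disc slid out on the 40°/20° lean before any shaking and landed on edge against the tray wall, so I re-gripped it and laid it flat; the bystanders look unmoved in the last pictures.

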